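# Take the packed lunch apart onto its mats

### The job

Lunch is piled up in one stack: two lunch boxes with a wide and a slim round tub on top. Take the stack apart and set each thing upright in the middle of its own cork mat: the long box lengthwise on the longer rectangular mat, the short box lengthwise on the shorter one, the wide tub on the larger round coaster and the slim tub on the smaller one. Put things down without dropping or tipping any, let go of them all, and leave the kitchen timer and the orange-lidded jar where they are.

Things in the scene. Friction and masses are not known exactly. Their poses are not given: they have to be found in the camera images.
- long_box: The longer of two closed lunch boxes, the bottom of the stack: steel box with a flat pale bamboo lid, 180 mm long (x) x 66 mm wide (y) x 38 mm high, 0.28 to 0.56 kg. Lid does not come off. Origin at the centre of its underside, z up, x along its length. It stands on the worktop (z = 0), its length roughly away from the robot (within 0.3 rad). Grasp it across its width from above.
- short_box: The shorter lunch box, same steel and bamboo make, 134 mm long (x) x 62 mm wide (y) x 30 mm high, 0.2 to 0.42 kg; lies on the long box's lid about centred, turned against it by up to 0.1 rad. Lid does not come off. Origin at the centre of its underside, z up, x along its length. Grasp it across its width from above.
- wide_tub: The wider of two round closed food tubs, steel with a flat pale bamboo lid, 60 mm across and 42 mm high, 0.14 to 0.26 kg. Lid does not come off. Origin at the centre of its underside, z up. Stands on the short box's lid near one end (either), its axis about 66 mm along the box from the slim tub's. Only about 15 mm separate the two at the start: grasp either one across the box's width.
- slim_tub: The slimmer round food tub, same make, 42 mm across and 42 mm high, 0.1 kg. Lid does not come off. Origin at the centre of its underside, z up. Stands on the short box's lid, near the other end from the wide tub.
- long_mat: The longer rectangular cork mat, 210 mm (x) x 92 mm (y) x 5 mm thick, fixed to the worktop, flat, no rim: the place of the long box. Origin at the centre of its underside on the worktop; x along its length. Stack, mats and coasters lie side by side in one row before the robot, in any order, at least 145 mm centre to centre.
- short_mat: The shorter rectangular cork mat, 164 mm (x) x 88 mm (y) x 5 mm thick, fixed, flat, no rim: the place of the short box. Origin at the centre of its underside; x along its length.
- large_coaster: The larger round cork coaster, 92 mm across, 5 mm thick, fixed, flat, no rim: the place of the wide tub. Origin at the centre of its underside.
- small_coaster: The smaller round cork coaster, 64 mm across, 5 mm thick, fixed, flat, no rim: the place of the slim tub. Origin at the centre of its underside.
- timer: Bystander, loose: red and white round kitchen timer, 62 mm across, 50 mm high, behind the row. Origin at the centre of its underside. Leave it alone.
- orange_jar: Bystander, loose: clear spice jar with orange lid and foot, 62 mm across, 110 mm high, behind the row. Origin at the centre of its underside. Leave it alone.

How it is judged:
At the end, for the whole second after the job is handed in: All four upright (0.08 rad), at rest, released, directly on their own cork: each box within 14 mm of the middle of its mat and 0.15 rad of its length (either way round), each tub within 12 mm of the middle of its coaster (horizontal distance between long_box and long_mat below 0.014 m and z of long_box in the frame of long_mat between 0.002 and 0.009 m and angle between each of long_box, short_box, wide_tub, slim_tub's own z axis and vertical below 0.08 rad and linear speed of each of long_box, short_box, wide_tub, slim_tub below 0.02 m/s and angle between the x axis of long_box and the x axis of long_mat, either way round below 0.15 rad and horizontal distance between short_box and short_mat below 0.014 m and z of short_box in the frame of short_mat between 0.002 and 0.009 m and angle between the x axis of short_box and the x axis of short_mat, either way round below 0.15 rad and horizontal distance between wide_tub and large_coaster below 0.012 m and z of wide_tub in the frame of large_coaster between 0.002 and 0.009 m and horizontal distance between slim_tub and small_coaster below 0.012 m and z of slim_tub in the frame of small_coaster between 0.002 and 0.009 m); the robot touches nothing.
It fails at once if the kitchen timer or the orange-lidded jar is pushed more than 30 mm (distance of any of timer, orange_jar from where it was at the start of the episode above 0.03 m).
It fails at once if a box or tub tips over (more than 35 degrees) (angle between any of long_box, short_box, wide_tub, slim_tub's own z axis and vertical above 0.61 rad).
It fails at once if a box or tub is dropped (falls 25 mm or more out of the fingers, faster than 0.7 m/s) ((contact force between the fingers and long_box below 0.05 N and linear speed of long_box above 0.7 m/s) or (contact force between the fingers and short_box below 0.05 N and linear speed of short_box above 0.7 m/s) or (contact force between the fingers and wide_tub below 0.05 N and linear speed of wide_tub above 0.7 m/s) or (contact force between the fingers and slim_tub below 0.05 N and linear speed of slim_tub above 0.7 m/s)).
It also fails if it takes over 118 s, if anything falls off the work surface, if the arm or the gripper's body presses on something with over 40 N, if the wrist force passes 120 N, or if a joint passes its speed limit or range.

### The arm

A 6-joint arm with a two-finger parallel gripper is mounted at the origin on a cart in front of the work surface, level with it; the furniture and walls round the work are solid. World frame = base frame: x ahead of the robot, y to its left, z up, the work surface at z = 0. Lengths are in m, angles in rad, forces in N, time in s.
With the tool pointing down it reaches from about 0.325 to 0.9 m from the base axis. Payload 6.1 kg.
Tool frame: the origin (TCP) lies midway between the tips of the shut fingers; the grasp point (between the pads) lies 19 mm behind it; z points along the fingers, y is the line along which they close (so a half turn about z gives the same grasp; the last joint's range is limited). The gripper opens to 87 mm and grips with 3 to 60 N. Pads are 19 mm wide; open, the fingers measure 117 mm over their backs; the gripper's body (75 mm by 190 mm) begins 51 mm behind the grasp point.
Start: joints at [-1.291, 0.22, 1.526, -0, 1.395, -0.126], TCP at [0.247, -0.574, 0.223] pointing down, gripper open.
Joint ranges: [-2.98, 2.98], [-0.91, 2.08], [0.09, 2.57], [-1.24, 4.39], [0.2, 2.65], [-2.68, 2.68]. Speed limits (rad/s): [2.57, 2.57, 3.01, 3.14, 3.14, 3.14].

### API

Orientations are given as a unit quaternion [w, x, y, z].
In Python, from bench import * gives the robot as it stands.
- The arm moves only by the shell command python3 -m jog 'ROWS' [FORCE]. ROWS is JSON, one flat list of numbers, 7 for each row, row after row: the finger opening in cm, from 0 to 8.7, then the shift along the tool's x, y, z in cm, then the turn, a rotation vector about the tool's x, y, z in degrees. A call has 1 to 10 rows; each row is the pose to reach, as a shift and turn from the pose commanded when the call began, along the tool's axes at that moment; what a row does not reach only later rows make up. A row lasts 1/12 s, in which the tool goes at most 41.7 mm and 7.16 degrees, less where a joint would pass 70% of its speed; a pose out of reach is approached as far as the arm can. A call with a gripper value outside its range is refused whole. The fingers move at their own pace and stop on an object; FORCE is the grip in N (left out, the last holds). Time passes only in rows, so rows that repeat a pose let the fingers close. It gives the time, the measured TCP pose, the force, the opening and the grip force at its end, in the units of the state.
- read_state(): the state, without advancing time (a new reading comes with each control period).
- camera(name): name is "scene" or "side" or "wrist"; returns a dict with "img" (420x560x3 uint8, red, green, blue), "fx", "fy", "cx", "cy" (pixels), "R" (3x3) and "t" (3): a world point X has camera coordinates R X + t. Camera axes: x right, y down, z forward; pixel columns grow to the right and rows downward; lengths in m; the calibration is good to about 2 mm. A picture is of the moment at which its call begins. There is no depth.
- sign_off(): hands the job in; it is judged then, once.
The state is a dict: "clock": time; "qpos": joint angles; "dq": joint speeds; "tau": joint torques, N m; "tcp_pos": TCP position; "ee_rot": TCP orientation; "wrist_force": force on the tool from outside, world axes, zero at the start; "wrist_torque": the same for the moment, N m; "opening": finger opening in m; "finger_force": force on a finger pad.
Only numpy, scipy, OpenCV 4.12 (cv2) and the standard library are available. Lean on these libraries where they do the work, as an engineer would, in place of code of your own. Each camera call takes 0.05 s, during which the arm holds its last target. There are 200 camera calls.

## Working session

There is one attempt and no reset: what is moved stays moved. The work goes in short steps, Python scripts to look and compute and a shell command to move; the robot and the scene stay as the last step left them, time stands still between calls to the robot, and variables do not carry over. Pictures are saved under pics/ and viewed, at most 14 in all, crops included, and the job is handed in when it is done.

```bash
ls; mkdir -p pics; python3 - <<'E'
from bench import *
import cv2
for n in("scene","side"):
    c=camera(n);cv2.imwrite(f"pics/{n}0.png",c["img"][:,:,::-1]);print(n,c["fx"],c["cx"],c["cy"],(-c["R"].T@c["t"]).round(3),c["R"].round(3).tolist())
print(read_state())
E
```

```text
pics
scene 528.7905518803188 272.04550168641947 214.94307381365098 [-0.289 -0.369  1.182] [[0.412, -0.911, -0.001], [-0.694, -0.313, -0.648], [0.591, 0.268, -0.761]]
side 449.5707056412936 277.11495820218573 211.57242809530106 [ 0.203 -0.497  1.043] [[0.827, -0.562, 0.007], [-0.469, -0.698, -0.541], [0.309, 0.445, -0.841]]
{'clock': 0.1, 'qpos': array([-1.29115977e+00,  2.21161462e-01,  1.52750530e+00,  5.50856199e-06,
        1.39465531e+00, -1.26093041e-01]), 'dq': array([ 1.87906487e-04, -6.97510577e-04, -4.19166409e-03, -2.17513626e-05,
        6.59070945e-04,  1.17506227e-04]), 'tau': array([ 1.16523865e-03, -4.95944488e+01, -3.88517547e+01,  7.01647438e-02,
        5.15686255e-02, -5.25482881e-05]), 'tcp_pos': array([ 0.24653031, -0.57372664,  0.22153328]), 'ee_rot': array([-8.62369292e-04,  9.79493141e-01,  2.01475653e-01, -6.36167254e-05]), 'wrist_force': array([-0.06048528,  0.9054915 ,  0.50825568]), 'wrist_torque': array([ 0.02007221, -0.06698389, -0.02381894]), 'finger_force': 0.0, 'opening': 0.08689913168389367}
```

View pics/scene0.png

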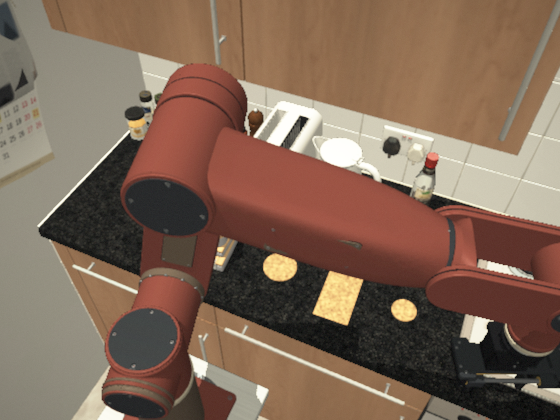

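View pics/side0.png

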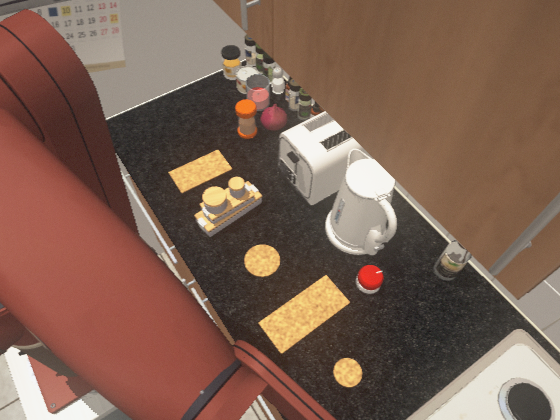

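The side view shows everything. The short mat is at about (200,171) and the stack at (228,205), with the wide tub at its near end (214,200) and the slim one at (237,186). The large coaster is at (262,260), the long mat at (304,313) and the small coaster at (347,372). The timer is at (370,279) and the jar at (246,118). I'll measure these now.

```bash
cat > h.py <<'E'
from bench import *
import cv2, numpy as np
def w(c,u,v,z):
    R,t=np.array(c["R"]),np.array(c["t"]);o=-R.T@t
    d=R.T@np.array([(u-c["cx"])/c["fx"],(v-c["cy"])/c["fy"],1.]);return (o+d*(z-o[2])/d[2])[:2]
def pose():
    s=read_state();q=s["ee_rot"];a=2*np.arctan2(q[2],q[1]);return s["tcp_pos"],(a+np.pi/2)%np.pi-np.pi/2,a
def blobs(c,z=.005,amin=150):
    h=cv2.cvtColor(c["img"],cv2.COLOR_RGB2HSV)
    m=cv2.inRange(h,(12,80,120),(28,255,255));m=cv2.morphologyEx(m,cv2.MORPH_CLOSE,np.ones((5,5)))
    for k in cv2.findContours(m,cv2.RETR_EXTERNAL,cv2.CHAIN_APPROX_NONE)[0]:
        if cv2.contourArea(k)<amin: continue
        p=np.array([w(c,*q,z) for q in cv2.convexHull(k)[:,0]]).astype(np.float32)
        (cx,cy),(a,b),t=cv2.minAreaRect(p*1000)
        if a<b:a,b,t=b,a,t+90
        t=(t+90)%180-90
        print("px",k[:,0].mean(0).round(),"ctr mm",round(cx,1),round(cy,1),"size",round(a),round(b),"yaw deg",round(t,1))
def go(x,y,z,yaw):
    "yaw of tool x in deg; prints shifts cm / turn deg from current measured pose"
    p,_,a=pose();d=np.array([x,y,z])-p
    X=[np.cos(a),np.sin(a)];Y=[np.sin(a),-np.cos(a)]
    dy=(np.degrees(a)-yaw+90)%180-90   # about tool z (down)
    print("shift cm",np.round([d[:2]@X*100,d[:2]@Y*100,-d[2]*100],2),"turn z",round(dy,1))
E
python3 - <<'E'
from h import *
c=camera("side");blobs(c)
i=c["img"][160:250,180:280,::-1];cv2.imwrite("pics/stack.png",cv2.resize(i,None,fx=6,fy=6,interpolation=cv2.INTER_CUBIC))
for n,u,v,z in[("wide",214,200,.11),("slim",237,186,.11),("timer",370,279,.05),("jar",246,118,.0)]:print(n,w(c,u,v,z).round(3))
E
```

```text
px [268. 409.] ctr mm 287.0 -353.9 size 64 27 yaw deg 88.8
px [347. 372.] ctr mm 475.7 -388.3 size 65 61 yaw deg -34.1
px [303. 313.] ctr mm 477.7 -221.7 size 211 93 yaw deg 2.3
px [262. 260.] ctr mm 468.6 -47.2 size 91 90 yaw deg 56.0
px [535. 257.] ctr mm 1080.4 -442.5 size 307 92 yaw deg 5.2
px [180. 262.] ctr mm 287.0 93.7 size 569 26 yaw deg -90.0
px [226. 200.] ctr mm 482.0 170.0 size 186 122 yaw deg 5.5
px [199. 171.] ctr mm 478.6 296.3 size 165 89 yaw deg -1.8
px [246. 125.] ctr mm 684.1 368.8 size 75 47 yaw deg 58.5
px [245. 106.] ctr mm 726.4 445.8 size 58 54 yaw deg -33.7
px [231.  67.] ctr mm 788.4 630.4 size 92 60 yaw deg 63.1
px [429.  81.] ctr mm 1437.4 267.2 size 1294 1043 yaw deg -88.8
px [231.   9.] ctr mm 972.9 906.4 size 205 86 yaw deg 89.5
wide [0.434 0.113]
slim [0.504 0.118]
timer [ 0.645 -0.255]
jar [0.703 0.403]
```

View pics/stack.png

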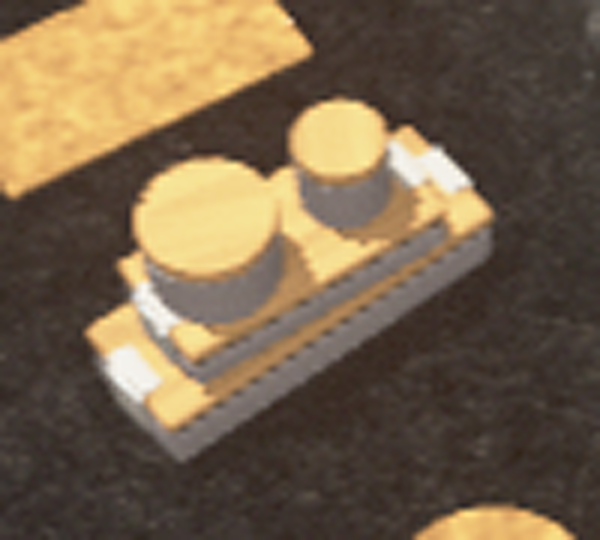

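The crop shows the wide tub's lid centred at crop (207,217) and the slim one's at (338,141). The long lid's right edge runs from (172,428) to (493,213), and the short lid's from (200,360) to (445,213).

```bash
python3 - <<'E'
from h import *
c=camera("side")
f=lambda u,v,z:w(c,180+(u-2.5)/6,160+(v-2.5)/6,z)
wd,sl=f(207,217,.11),f(338,141,.11);print("wide",wd.round(4),"slim",sl.round(4),np.degrees(np.arctan2(*(sl-wd)[::-1])))
a,b,l=f(172,428,.038),f(493,213,.038),f(88,332,.038);print("long",a,b,l,np.degrees(np.arctan2(*(b-a)[::-1])),(b+l)/2)
a,b=f(200,360,.068),f(445,213,.068);print("short",a,b,np.degrees(np.arctan2(*(b-a)[::-1])))
go(*sl,.2,2);go(*wd,.2,2);print(pose())
E
```

```text
wide [0.4405 0.1243] slim [0.5068 0.1275] 2.7692796612956037
long [0.39122764 0.08450661] [0.56753673 0.10193788] [0.38469021 0.14785619] 5.646350646884576 [0.47611347 0.12489704]
short [0.41191949 0.08970356] [0.53912232 0.09583047] 2.757601265847244
shift cm [ 51.6  -54.17   2.18] turn z 21.3
shift cm [ 45.38 -56.49   2.18] turn z 21.3
(array([ 0.24661473, -0.57387171,  0.22184607]), np.float64(0.40580334368701965), np.float64(0.4058033436870197))
```

```bash
python3 -m jog '[8.7,30,-31,0,0,0,12, 8.7,51.6,-54.2,0,0,0,21.3, 8.7,51.6,-54.2,0,0,0,21.3, 8.7,51.6,-54.2,0,0,0,21.3, 8.7,51.6,-54.2,0,0,0,21.3, 8.7,51.6,-54.2,0,0,0,21.3, 8.7,51.6,-54.2,0,0,0,21.3, 8.7,51.6,-54.2,0,0,0,21.3, 8.7,51.6,-54.2,0,0,0,21.3, 8.7,51.6,-54.2,0,0,0,21.3]'
python3 - <<'E'
from h import *
go(.5068,.1275,.2,2.7);go(.4405,.1243,.2,2.7)
E
```

```text
clock: 1.03
tcp_pos: [0.3918, -0.1817, 0.2226]
ee_rot: [0.0, 1.0, 0.017, 0.0]
wrist_force: [0.3, -0.5, 0.1]
opening: 0.0868
finger_force: 0.0
shift cm [ 12.53 -30.52   2.26] turn z -0.8
shift cm [  5.89 -30.42   2.26] turn z -0.8
```

```bash
python3 -m jog '[8.7,12.5,-30.5,1.2,0,0,-0.8, 8.7,12.5,-30.5,1.2,0,0,-0.8, 8.7,12.5,-30.5,1.2,0,0,-0.8, 8.7,12.5,-30.5,1.2,0,0,-0.8, 8.7,12.5,-30.5,1.2,0,0,-0.8, 8.7,12.5,-30.5,1.2,0,0,-0.8, 8.7,12.5,-30.5,1.2,0,0,-0.8, 8.7,12.5,-30.5,1.2,0,0,-0.8, 8.7,12.5,-30.5,1.2,0,0,-0.8, 8.7,12.5,-30.5,1.2,0,0,-0.8]'
python3 - <<'E'
from h import *
go(.5068,.1275,.077,2.7)
c=camera("wrist");cv2.imwrite("pics/w1.png",c["img"][:,:,::-1])
R,t=np.array(c["R"]),np.array(c["t"])
for n,P in dict(slim=(.5068,.1275,.11),wide=(.4405,.1243,.11)).items():
    q=R@P+t;print(n,c["fx"]*q[0]/q[2]+c["cx"],c["fy"]*q[1]/q[2]+c["cy"])
E
```

```text
clock: 1.87
tcp_pos: [0.506, 0.1273, 0.2099]
ee_rot: [0.0, 1.0, 0.026, -0.001]
wrist_force: [-0.4, -0.8, 0.1]
opening: 0.087
finger_force: 0.0
shift cm [ 8.000e-02 -1.000e-02  1.329e+01] turn z 0.3
slim 278.17772035617844 211.9000571437911
wide 277.948933881425 282.8178942031338
```

View pics/w1.png

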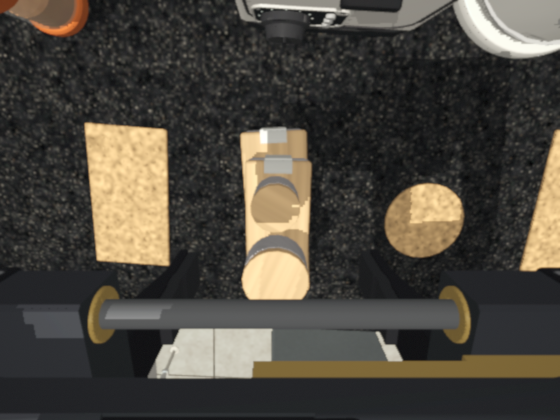

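The wrist view shows the slim lid at about (276,203) and the wide lid at about (276,281). I'll zoom in once to fix the slim tub along x.

```bash
python3 - <<'E'
import cv2
i=cv2.imread("pics/w1.png")[120:305,225:330];cv2.imwrite("pics/w1c.png",cv2.resize(cv2.convertScaleAbs(i,alpha=1.3),None,fx=3.2,fy=3.2,interpolation=cv2.INTER_CUBIC))
E
```

```text
(no output)
```

View pics/w1c.png

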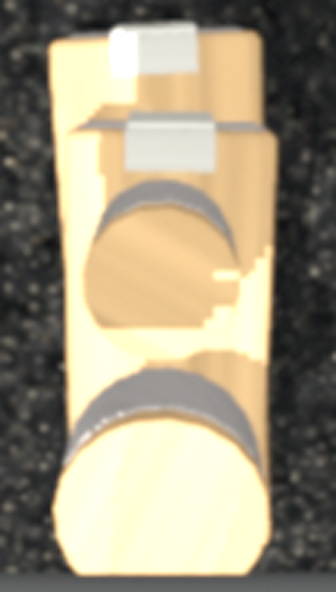

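```bash
python3 -m jog '[8.7,0.25,-0.15,4,0,0,0, 8.7,0.25,-0.15,8,0,0,0, 8.7,0.25,-0.15,11,0,0,0, 8.7,0.25,-0.15,13.2,0,0,0, 8.7,0.25,-0.15,13.2,0,0,0, 3,0.25,-0.15,13.2,0,0,0, 3,0.25,-0.15,13.2,0,0,0, 3,0.25,-0.15,13.2,0,0,0, 3,0.25,-0.15,13.2,0,0,0, 3,0.25,-0.15,13.2,0,0,0]' 12
python3 -m jog '[3,0,0,0,0,0,0, 3,0,0,0,0,0,0, 3,0,0,0,0,0,0]' 12
```

```text
clock: 2.75
tcp_pos: [0.5099, 0.1271, 0.0803]
ee_rot: [-0.0, 1.0, 0.024, 0.002]
wrist_force: [-0.3, 0.1, -0.4]
opening: 0.0617
finger_force: 0.0
clock: 3.0
tcp_pos: [0.5089, 0.1274, 0.0789]
ee_rot: [-0.0, 1.0, 0.024, 0.0]
wrist_force: [0.2, 1.0, 1.1]
opening: 0.0417
finger_force: 3.3
```

```bash
python3 -m jog '[3,0,0,0,0,0,0, 3,0,0,0,0,0,0, 3,0,0,-1,0,0,0, 3,0,0,-3,0,0,0, 3,0,0,-5,0,0,0, 3,0,0,-6,0,0,0, 3,0,0,-6,0,0,0, 3,0,0,-6,0,0,0, 3,0,0,-6,0,0,0]' 15
python3 - <<'E'
from h import *
go(.4757,-.3883,.12,0)
E
```

```text
clock: 3.75
tcp_pos: [0.5079, 0.1269, 0.1374]
ee_rot: [0.0, 1.0, 0.024, -0.001]
wrist_force: [0.3, 0.9, -0.6]
opening: 0.0416
finger_force: 15.0
shift cm [-5.68 51.31  1.74] turn z 2.7
```

```bash
python3 -m jog '[3,-0.3,2,0,0,0,0, 3,-0.8,5,0,0,0,0.3, 3,-1.2,8.5,0,0,0,0.6, 3,-1.6,12,0,0,0,1, 3,-2,15.5,0,0,0,1, 3,-2.4,19,0,0,0,1, 3,-2.8,22.5,0,0,0,1, 3,-3.2,26,0,0,0,1.5, 3,-3.6,29.5,0,0,0,2, 3,-4,33,0,0,0,2.5]'
python3 -m jog '[3,-0.4,3.5,0,0,0,0, 3,-0.8,7,0,0,0,0, 3,-1.2,11,0,0,0,0, 3,-1.4,15,0,0,0,0, 3,-1.6,17.5,0,0,0,0, 3,-1.6,18.3,0,0,0,0, 3,-1.6,18.3,0,0,0,0, 3,-1.6,18.3,0,0,0,0, 3,-1.6,18.3,0,0,0,0]'
python3 - <<'E'
from h import *
go(.4757,-.3883,.017,0)
E
```

```text
clock: 4.58
tcp_pos: [0.4832, -0.2056, 0.1369]
ee_rot: [-0.001, 1.0, 0.002, -0.001]
wrist_force: [0.3, 0.1, -1.2]
opening: 0.0414
finger_force: 15.0
clock: 5.33
tcp_pos: [0.4692, -0.3856, 0.1375]
ee_rot: [-0.001, 1.0, 0.003, -0.001]
wrist_force: [0.2, 0.2, -0.4]
opening: 0.0414
finger_force: 15.0
shift cm [ 0.65  0.27 12.05] turn z 0.3
```

```bash
python3 -m jog '[3,0.65,0.25,3,0,0,0, 3,0.65,0.25,6,0,0,0, 3,0.65,0.25,9,0,0,0, 3,0.65,0.25,11,0,0,0, 3,0.65,0.25,11.8,0,0,0, 3,0.65,0.25,12.1,0,0,0, 3,0.65,0.25,12.2,0,0,0, 3,0.65,0.25,12.2,0,0,0, 3,0.65,0.25,12.2,0,0,0, 3,0.65,0.25,12.2,0,0,0]'
python3 -m jog '[3,0,0,0.1,0,0,0, 3,0,0,0.1,0,0,0, 3,0,0,0.1,0,0,0]'
```

```text
clock: 6.17
tcp_pos: [0.4768, -0.3908, 0.0182]
ee_rot: [0.001, 1.0, 0.002, 0.001]
wrist_force: [0.3, -0.2, -0.5]
opening: 0.0417
finger_force: 15.0
clock: 6.42
tcp_pos: [0.476, -0.3902, 0.0159]
ee_rot: [0.0, 1.0, 0.002, 0.0]
wrist_force: [0.1, 0.1, 0.2]
opening: 0.041
finger_force: 15.0
```

```bash
python3 -m jog '[3,0,0,0.1,0,0,0, 3,0,0,0.1,0,0,0, 3,0,0,0.1,0,0,0]'
python3 - <<'E'
from h import *
go(.4757,-.3883,.017,0);print(read_state()["wrist_force"])
c=camera("side");cv2.imwrite("pics/sl.png",cv2.resize(c["img"][330:410,280:400,::-1],None,fx=5,fy=5,interpolation=cv2.INTER_CUBIC))
E
```

```text
clock: 6.67
tcp_pos: [0.4761, -0.3903, 0.0158]
ee_rot: [0.0, 1.0, 0.002, 0.0]
wrist_force: [-2.1, 2.5, 7.3]
opening: 0.0414
finger_force: 15.0
shift cm [-0.04 -0.2  -0.12] turn z 0.2
[-2.06089368  2.49536924  7.34044626]
```

View pics/sl.png

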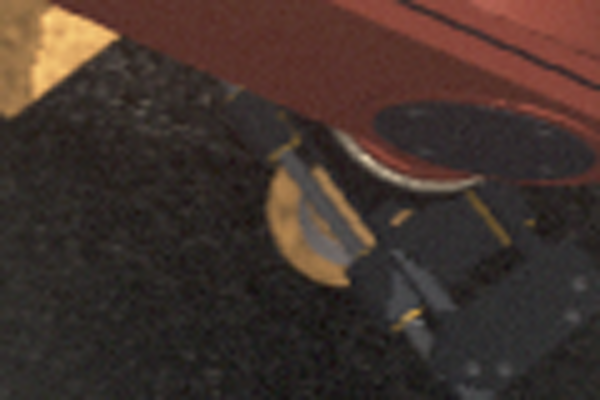

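The tub touches down at 7 N and looks about centred on its coaster. I'll release it and go back for the wide tub.

```bash
python3 -m jog '[8.7,0,0,0,0,0,0, 8.7,0,0,0,0,0,0, 8.7,0,0,0,0,0,0, 8.7,0,0,0,0,0,0, 8.7,0,0,0,0,0,0, 8.7,0,0,-3,0,0,0, 8.7,0,0,-7,0,0,0, 8.7,0,0,-11,0,0,0, 8.7,0,0,-15,0,0,0, 8.7,0,0,-18,0,0,0]'
python3 -m jog '[8.7,0,0,0,0,0,0, 8.7,0,0,0,0,0,0, 8.7,-2,0,0,0,0,0]'
python3 - <<'E'
from h import *
go(.4395,.1253,.17,3)
c=camera("wrist");cv2.imwrite("pics/w2.png",c["img"][:,:,::-1]);print(w(c,280,210,.047)); blobs(c,amin=1500)
c=camera("side");blobs(c,z=.047)
E
```

```text
clock: 7.55
tcp_pos: [0.4765, -0.3907, 0.1984]
ee_rot: [0.001, 1.0, 0.002, 0.001]
wrist_force: [0.5, -0.4, 0.1]
opening: 0.0868
finger_force: 0.0
clock: 7.8
tcp_pos: [0.4576, -0.3896, 0.1941]
ee_rot: [-0.0, 1.0, 0.003, 0.001]
wrist_force: [-0.8, -0.2, -0.0]
opening: 0.0866
finger_force: 0.0
shift cm [ -1.5  -51.5    2.41] turn z -2.7
[ 0.44569765 -0.39128431]
px [276. 170.] ctr mm 476.7 -386.9 size 63 62 yaw deg 0.3
px [119. 156.] ctr mm 479.5 -221.1 size 210 93 yaw deg 2.4
px [349. 373.] ctr mm 462.3 -394.9 size 66 53 yaw deg -77.6
px [288. 326.] ctr mm 421.6 -234.8 size 112 89 yaw deg 2.3
px [225. 338.] ctr mm 283.9 -164.0 size 453 25 yaw deg 89.8
px [536. 256.] ctr mm 1045.1 -445.5 size 295 86 yaw deg 5.8
px [247. 125.] ctr mm 665.7 335.6 size 68 45 yaw deg 58.5
px [245. 106.] ctr mm 705.2 407.7 size 56 52 yaw deg -33.7
px [231.  67.] ctr mm 764.7 584.7 size 89 57 yaw deg 63.1
px [430.  81.] ctr mm 1378.0 234.4 size 1245 982 yaw deg -88.8
px [231.   9.] ctr mm 941.7 850.7 size 199 82 yaw deg 89.5
```

View pics/w2.png

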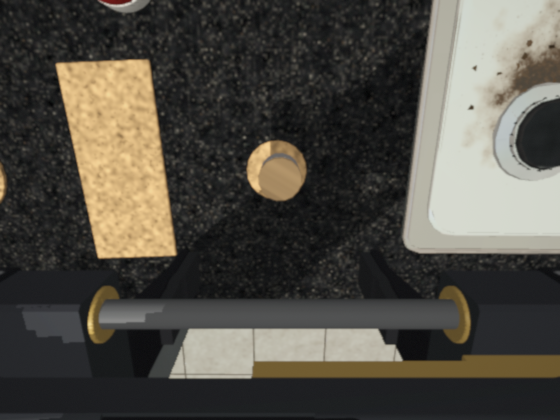

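The wrist view shows the slim lid at about (281,177) on the coaster at (276,170). Allowing for the lid's height, the tub is about 4 mm off centre, which is fine. Next is the wide tub.

```bash
python3 -m jog '[8.7,0,-4,0,0,0,0, 8.7,0,-8,0,0,0,0, 8.7,0,-12,0,0,0,-1, 8.7,-0.5,-16,0,0,0,-1, 8.7,-1,-20,0,0,0,-2, 8.7,-1,-24,0,0,0,-2, 8.7,-1,-28,0,0,0,-2, 8.7,-1,-32,0,0,0,-2, 8.7,-1,-36,0,0,0,-2.7, 8.7,-1.2,-40,0,0,0,-2.7]'
python3 -m jog '[8.7,0,-4,0,0,0,0, 8.7,0,-8,0,0,0,0, 8.7,0,-11,0,0,0,0, 8.7,0,-11,0,0,0,0, 8.7,0,-11,0,0,0,0, 8.7,0,-11,0,0,0,0]'
python3 - <<'E'
from h import *
go(.4395,.1253,.077,3)
E
```

```text
clock: 8.73
tcp_pos: [0.4412, 0.012, 0.1932]
ee_rot: [-0.0, 1.0, 0.026, -0.001]
wrist_force: [0.7, 1.0, -0.4]
opening: 0.0868
finger_force: 0.0
clock: 9.23
tcp_pos: [0.4359, 0.1195, 0.1934]
ee_rot: [0.0, 1.0, 0.026, -0.001]
wrist_force: [-0.5, -0.0, -0.3]
opening: 0.0872
finger_force: 0.0
shift cm [ 0.39 -0.56 11.64] turn z -0.0
```

```bash
python3 -m jog '[8.7,0.4,-0.55,2,0,0,0, 8.7,0.4,-0.55,6,0,0,0, 8.7,0.4,-0.55,10,0,0,0, 8.7,0.4,-0.55,11.6,0,0,0, 8.7,0.4,-0.55,11.6,0,0,0, 8.7,0.4,-0.55,11.6,0,0,0, 5,0.4,-0.55,11.6,0,0,0, 5,0.4,-0.55,11.6,0,0,0, 5,0.4,-0.55,11.6,0,0,0, 5,0.4,-0.55,11.6,0,0,0]' 20
python3 -m jog '[5,0,0,0,0,0,0, 5,0,0,0,0,0,0, 5,0,0,0,0,0,0, 5,0,0,-1,0,0,0, 5,0,0,-3,0,0,0, 5,0,0,-5,0,0,0, 5,0,0,-6,0,0,0, 5,0,0,-6,0,0,0, 5,0,0,-6,0,0,0, 5,0,0,-6,0,0,0]' 20
python3 - <<'E'
from h import *
go(.4686,-.0472,.137,0)
E
```

```text
clock: 10.07
tcp_pos: [0.4414, 0.1254, 0.08]
ee_rot: [-0.0, 1.0, 0.026, 0.001]
wrist_force: [-0.7, 0.4, 0.3]
opening: 0.0681
finger_force: 0.0
clock: 10.9
tcp_pos: [0.4393, 0.1253, 0.1374]
ee_rot: [0.0, 1.0, 0.026, -0.001]
wrist_force: [-0.0, -0.7, -2.7]
opening: 0.0595
finger_force: 20.0
shift cm [ 2.04 17.38  0.04] turn z 3.0
```

```bash
python3 -m jog '[5,0,2,0,0,0,0, 5,0.5,5,0,0,0,1, 5,1,8.5,0,0,0,2, 5,1.5,12,0,0,0,3, 5,2,15,0,0,0,3, 5,2,17,0,0,0,3, 5,2,17.4,0,0,0,3, 5,2,17.4,0,0,0,3, 5,2,17.4,0,0,0,3, 5,2,17.4,0,0,0,3]'
python3 - <<'E'
from h import *
go(.4686,-.0472,.0145,0)
c=camera("wrist");blobs(c,amin=1500)
E
```

```text
clock: 11.73
tcp_pos: [0.4685, -0.0462, 0.1378]
ee_rot: [-0.0, 1.0, -0.0, -0.001]
wrist_force: [0.7, 0.4, -1.6]
opening: 0.0596
finger_force: 20.0
shift cm [1.000e-02 1.000e-01 1.233e+01] turn z -0.0
px [279. 337.] ctr mm 314.5 -46.1 size 106 29 yaw deg -90.0
px [278. 273.] ctr mm 402.1 -45.7 size 130 71 yaw deg -90.0
px [278. 191.] ctr mm 480.2 -45.5 size 91 72 yaw deg -89.2
px [ 62. 179.] ctr mm 470.9 163.3 size 193 108 yaw deg 5.4
px [472. 167.] ctr mm 486.3 -219.0 size 196 93 yaw deg 2.5
```

```bash
python3 -m jog '[5,0.1,0,3,0,0,0, 5,0.1,0,6,0,0,0, 5,0.1,0,9,0,0,0, 5,0.1,0,11,0,0,0, 5,0.1,0,11.8,0,0,0, 5,0.1,0,12.1,0,0,0, 5,0.1,0,12.2,0,0,0, 5,0.1,0,12.2,0,0,0, 5,0.1,0,12.2,0,0,0, 5,0.1,0,12.2,0,0,0]'
python3 -m jog '[5,0,0,0.1,0,0,0, 5,0,0,0.1,0,0,0, 5,0,0,0.15,0,0,0, 5,0,0,0.15,0,0,0]'
```

```text
clock: 12.62
tcp_pos: [0.4711, -0.0474, 0.0175]
ee_rot: [0.0, 1.0, -0.0, 0.001]
wrist_force: [0.2, -0.8, -2.3]
opening: 0.0597
finger_force: 20.0
clock: 12.95
tcp_pos: [0.4711, -0.0475, 0.0165]
ee_rot: [0.0, 1.0, -0.0, 0.001]
wrist_force: [-2.7, 2.1, 9.9]
opening: 0.0595
finger_force: 20.0
```

```bash
python3 -m jog '[8.7,0,0,0,0,0,0, 8.7,0,0,0,0,0,0, 8.7,0,0,0,0,0,0, 8.7,0,0,0,0,0,0, 8.7,0,0,0,0,0,0, 8.7,0,0,-3,0,0,0, 8.7,0,0,-7,0,0,0, 8.7,0,0,-11,0,0,0, 8.7,0,0,-15,0,0,0, 8.7,0,0,-19,0,0,0]'
python3 -m jog '[8.7,-2,-4,0,0,0,-2, 8.7,-4,-8,-2,0,0,-4, 8.7,-5,-12,-3,0,0,-4, 8.7,-5.5,-15.5,-3,0,0,-4, 8.7,-5.5,-16.7,-3,0,0,-4, 8.7,-5.5,-17.1,-3,0,0,-4, 8.7,-5.5,-17.1,-3,0,0,-4, 8.7,-5.5,-17.1,-3,0,0,-4]'
python3 - <<'E'
from h import *
c=camera("wrist");cv2.imwrite("pics/w3.png",c["img"][:,:,::-1])
np.savez("w3.npz",**c);go(.474,.1245,.2,3)
c=camera("side");blobs(c,z=.047)
E
```

```text
clock: 13.78
tcp_pos: [0.4696, -0.0472, 0.2067]
ee_rot: [-0.0, 1.0, -0.0, -0.0]
wrist_force: [0.9, -0.3, 0.2]
opening: 0.0871
finger_force: 0.0
clock: 14.45
tcp_pos: [0.4152, 0.1232, 0.2347]
ee_rot: [0.0, 0.999, 0.035, -0.0]
wrist_force: [-0.2, 0.1, -0.2]
opening: 0.087
finger_force: 0.0
shift cm [5.87 0.23 3.46] turn z 0.9
px [347. 372.] ctr mm 464.0 -392.2 size 61 58 yaw deg -34.1
px [303. 313.] ctr mm 466.5 -232.8 size 202 89 yaw deg 2.5
px [262. 260.] ctr mm 458.2 -65.3 size 87 86 yaw deg -80.7
px [535. 256.] ctr mm 1043.3 -445.0 size 293 85 yaw deg 5.8
px [227. 203.] ctr mm 472.0 128.8 size 179 87 yaw deg 5.5
px [203. 302.] ctr mm 283.7 -26.3 size 728 26 yaw deg 89.9
px [186. 175.] ctr mm 431.2 265.3 size 86 86 yaw deg -2.1
px [246. 125.] ctr mm 664.7 333.9 size 72 45 yaw deg 58.5
px [245. 106.] ctr mm 705.2 407.7 size 56 52 yaw deg -33.7
px [231.  67.] ctr mm 762.3 587.5 size 89 53 yaw deg 58.5
px [425.  77.] ctr mm 1379.5 234.4 size 1245 985 yaw deg -88.9
px [231.  10.] ctr mm 941.7 850.7 size 199 82 yaw deg 89.5
```

View pics/w3.png

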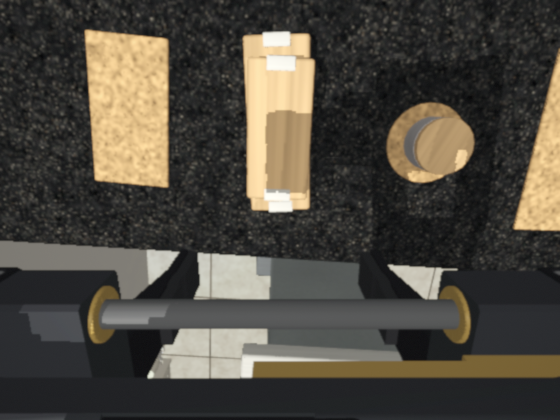

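```bash
python3 - <<'E'
from h import *
c=np.load("w3.npz")
print("wide",w(c,444,145,.047),"coaster",w(c,430,142,.005),"slim? ")
a,b,d,e=[w(c,*p,.068) for p in((248,59),(314,60),(308,199),(249,199))];print(a,b,d,e,(a+b+d+e)/4,(a+b)/2-(d+e)/2)
print("clasps",w(c,281,62,.066),w(c,277,193,.066))
blobs(c,amin=1500)
E
```

```text
wide [ 0.47309799 -0.04607658] coaster [ 0.4722415 -0.0500672] slim? 
[0.5384845  0.15925988] [0.54180746 0.099306  ] [0.41084626 0.09218287] [0.40666224 0.15280908] [0.47445012 0.12588945] [0.13139172 0.00678697]
clasps [0.53830092 0.12915089] [0.41449082 0.12444326]
px [395. 367.] ctr mm 150.3 -65.2 size 414 33 yaw deg -85.8
px [429. 143.] ctr mm 468.0 -48.7 size 99 90 yaw deg 52.0
px [546. 149.] ctr mm 468.3 -175.2 size 215 56 yaw deg 18.4
px [278. 122.] ctr mm 475.4 127.4 size 197 78 yaw deg 3.7
px [128. 107.] ctr mm 480.0 297.9 size 165 89 yaw deg -1.8
```

```bash
python3 -c "
import cv2
i=cv2.imread('pics/w3.png')[20:220,230:330];cv2.imwrite('pics/w3c.png',cv2.resize(i,None,fx=3,fy=3,interpolation=cv2.INTER_CUBIC))"
```

```text
(no output)
```

View pics/w3c.png

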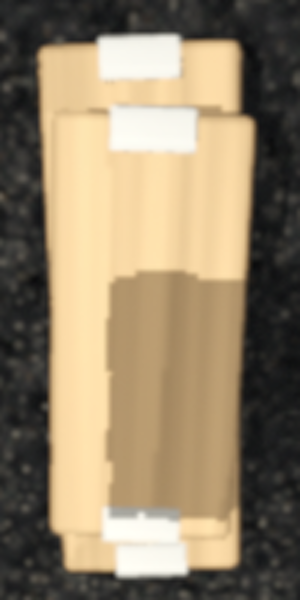

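```bash
python3 -m jog '[8.7,4,-0.05,3,0,0,1.2, 8.7,6,-0.05,6,0,0,1.2, 8.7,6,-0.05,9,0,0,1.2, 8.7,6,-0.05,12,0,0,1.2, 8.7,6,-0.05,14,0,0,1.2, 8.7,6,-0.05,14,0,0,1.2, 8.7,6,-0.05,14,0,0,1.2, 8.7,6,-0.05,14,0,0,1.2]'
python3 - <<'E'
from h import *
go(.4745,.125,.043,2.7)
E
```

```text
clock: 15.22
tcp_pos: [0.4763, 0.1277, 0.0964]
ee_rot: [-0.0, 1.0, 0.023, 0.001]
wrist_force: [-0.3, 0.3, 0.6]
opening: 0.087
finger_force: 0.0
shift cm [-0.19  0.26  5.34] turn z -0.0
```

```bash
python3 -m jog '[8.7,-0.1,0.2,2,0,0,0, 8.7,-0.1,0.2,4,0,0,0, 8.7,-0.1,0.2,5.2,0,0,0, 8.7,-0.1,0.2,5.2,0,0,0, 8.7,-0.1,0.2,5.2,0,0,0, 5.5,-0.1,0.2,5.2,0,0,0, 5.5,-0.1,0.2,5.2,0,0,0, 5.5,-0.1,0.2,5.2,0,0,0, 5.5,-0.1,0.2,5.2,0,0,0, 5.5,-0.1,0.2,5.2,0,0,0]' 40
python3 -m jog '[5.5,0,0,0,0,0,0, 5.5,0,0,0,0,0,0, 5.5,0,0,0,0,0,0]' 40
```

```text
clock: 16.05
tcp_pos: [0.4746, 0.1266, 0.0437]
ee_rot: [-0.0, 1.0, 0.024, 0.001]
wrist_force: [-0.4, -2.0, 6.7]
opening: 0.062
finger_force: 32.9
clock: 16.3
tcp_pos: [0.4747, 0.1266, 0.0437]
ee_rot: [-0.0, 1.0, 0.024, 0.0]
wrist_force: [-0.7, 0.8, 5.3]
opening: 0.0616
finger_force: 40.0
```

```bash
python3 -m jog '[5.5,0,0,-0.5,0,0,0, 5.5,0,0,-1.5,0,0,0, 5.5,0,0,-3,0,0,0, 5.5,0,0,-5,0,0,0, 5.5,0,0,-6,0,0,0, 5.5,0,0,-6,0,0,0, 5.5,0,0,-6,0,0,0, 5.5,0,0,-6,0,0,0]' 40
python3 - <<'E'
from h import *
go(.479,.297,.103,-1.8)
E
```

```text
clock: 16.97
tcp_pos: [0.4734, 0.1261, 0.1021]
ee_rot: [0.0, 1.0, 0.024, -0.001]
wrist_force: [0.3, 0.4, -3.6]
opening: 0.0614
finger_force: 40.0
shift cm [  1.38 -17.04  -0.09] turn z 4.5
```

```bash
python3 -m jog '[5.5,0,-2,0,0,0,0, 5.5,0.3,-5,0,0,0,1, 5.5,0.6,-8,0,0,0,2, 5.5,1,-11,0,0,0,3, 5.5,1.4,-14,0,0,0,4.5, 5.5,1.4,-16,0,0,0,4.5, 5.5,1.4,-17,0,0,0,4.5, 5.5,1.4,-17,0,0,0,4.5, 5.5,1.4,-17,0,0,0,4.5, 5.5,1.4,-17,0,0,0,4.5]'
python3 - <<'E'
from h import *
go(.479,.297,.011,-1.8)
E
```

```text
clock: 17.8
tcp_pos: [0.4795, 0.2955, 0.1021]
ee_rot: [0.001, 1.0, -0.015, -0.001]
wrist_force: [-0.7, -0.1, -3.4]
opening: 0.0614
finger_force: 40.0
shift cm [-0.05 -0.15  9.11] turn z 0.0
```

```bash
python3 -m jog '[5.5,-0.05,-0.15,2,0,0,0, 5.5,-0.05,-0.15,5,0,0,0, 5.5,-0.05,-0.15,7.5,0,0,0, 5.5,-0.05,-0.15,8.6,0,0,0, 5.5,-0.05,-0.15,8.8,0,0,0, 5.5,-0.05,-0.15,8.9,0,0,0, 5.5,-0.05,-0.15,9,0,0,0, 5.5,-0.05,-0.15,9,0,0,0, 5.5,-0.05,-0.15,9,0,0,0]'
python3 -m jog '[5.5,0,0,0.1,0,0,0, 5.5,0,0,0.1,0,0,0, 5.5,0,0,0.1,0,0,0]'
```

```text
clock: 18.55
tcp_pos: [0.4808, 0.2988, 0.0147]
ee_rot: [-0.001, 1.0, -0.015, 0.001]
wrist_force: [0.7, 0.6, -3.3]
opening: 0.0614
finger_force: 40.0
clock: 18.8
tcp_pos: [0.4797, 0.2985, 0.0124]
ee_rot: [-0.0, 1.0, -0.015, 0.0]
wrist_force: [-0.7, -0.5, -4.0]
opening: 0.0619
finger_force: 40.0
```

```bash
python3 -m jog '[5.5,0,0,0.1,0,0,0, 5.5,0,0,0.1,0,0,0, 5.5,0,0,0.1,0,0,0]'
python3 -m jog '[5.5,0,0,0.1,0,0,0, 5.5,0,0,0.1,0,0,0, 5.5,0,0,0.1,0,0,0]'
```

```text
clock: 19.05
tcp_pos: [0.4794, 0.2983, 0.0109]
ee_rot: [0.0, 1.0, -0.015, -0.0]
wrist_force: [0.6, -0.2, -3.1]
opening: 0.0615
finger_force: 40.0
clock: 19.3
tcp_pos: [0.4796, 0.2983, 0.0107]
ee_rot: [0.0, 1.0, -0.015, -0.0]
wrist_force: [-4.4, -2.1, 5.9]
opening: 0.0617
finger_force: 40.0
```

Contact. I'll release, lift, and go above the long box for a look.

```bash
python3 -m jog '[8.7,0,0,0,0,0,0, 8.7,0,0,0,0,0,0, 8.7,0,0,0,0,0,0, 8.7,0,0,0,0,0,0, 8.7,0,0,-3,0,0,0, 8.7,0,0,-7,0,0,0, 8.7,0,0,-11,0,0,0, 8.7,0,0,-15,0,0,0, 8.7,0,0,-19,0,0,0, 8.7,0,0,-22,0,0,0]'
python3 -m jog '[8.7,-2,4,0,0,0,-2, 8.7,-5,8,0,0,0,-4, 8.7,-7,12,0,0,0,-6, 8.7,-7,15.5,0,0,0,-7, 8.7,-7,17,0,0,0,-7, 8.7,-7,17,0,0,0,-7, 8.7,-7,17,0,0,0,-7, 8.7,-7,17,0,0,0,-7]'
python3 - <<'E'
from h import *
c=camera("wrist");cv2.imwrite("pics/w4.png",c["img"][:,:,::-1]);np.savez("w4.npz",**c)
blobs(c,z=.038,amin=1500);print(pose());go(.476,.125,.0,5.6)
E
```

```text
clock: 20.13
tcp_pos: [0.4805, 0.2987, 0.2342]
ee_rot: [-0.001, 1.0, -0.015, 0.002]
wrist_force: [1.3, 0.3, -0.1]
opening: 0.087
finger_force: 0.0
clock: 20.8
tcp_pos: [0.4047, 0.1309, 0.2303]
ee_rot: [-0.0, 0.999, 0.046, 0.0]
wrist_force: [-0.8, 0.2, 0.4]
opening: 0.0871
finger_force: 0.0
px [549. 172.] ctr mm 446.4 -149.9 size 146 40 yaw deg 19.5
px [440. 139.] ctr mm 469.8 -33.0 size 91 82 yaw deg 58.7
px [288. 110.] ctr mm 477.0 127.8 size 179 67 yaw deg 5.3
px [134.  95.] ctr mm 480.7 285.2 size 150 83 yaw deg -2.0
(array([0.40466099, 0.13116503, 0.23015901]), np.float64(0.09196969113333653), np.float64(0.0919696911333366))
shift cm [ 7.05  1.27 23.02] turn z -0.3
```

View pics/w4.png

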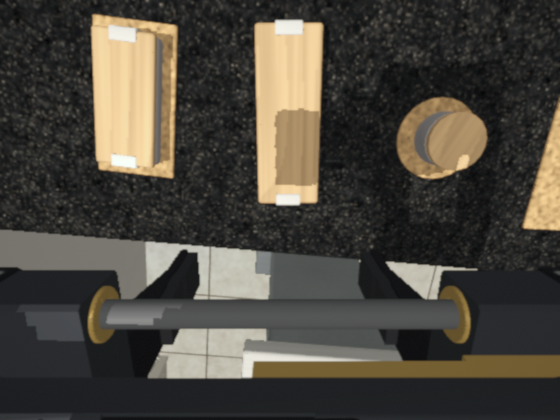

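The short box lies squarely on its mat, with clasps at (122,33) and (124,161). The long box stands clear at (288,112). I'll check the short box's offset and work out the next move.

```bash
python3 - <<'E'
from h import *
c=np.load("w4.npz");a,b=w(c,122.5,33,.034),w(c,124,161,.034);print("short ctr",(a+b)/2,np.degrees(np.arctan2(*(a-b)[::-1])))
print("mat corners",[w(c,*p,.005).round(4) for p in((92,16),(178,26),(174,178),(98,170))])
go(.4765,.1262,.010,5.4)
E
python3 -m jog '[8.7,4,0.5,2,0,0,0, 8.7,7.1,0.85,5,0,0,0, 8.7,7.1,0.85,9,0,0,0, 8.7,7.1,0.85,13,0,0,0, 8.7,7.1,0.85,16,0,0,0, 8.7,7.1,0.85,16,0,0,0, 8.7,7.1,0.85,16,0,0,0, 8.7,7.1,0.85,16,0,0,0]'
python3 - <<'E'
from h import *
go(.4765,.1262,.010,5.4)
E
```

```text
short ctr [0.48041978 0.29784803] -2.159104979244889
mat corners [array([0.5605, 0.3389]), array([0.5593, 0.2502]), array([0.397 , 0.2551]), array([0.3986, 0.3445])]
shift cm [ 7.11  1.15 22.02] turn z -0.1
clock: 21.52
tcp_pos: [0.4773, 0.1294, 0.0717]
ee_rot: [-0.0, 0.999, 0.046, 0.001]
wrist_force: [0.3, -0.3, -0.1]
opening: 0.0868
finger_force: 0.0
shift cm [-0.11  0.31  6.17] turn z -0.1
```

```bash
python3 -m jog '[8.7,-0.1,0.3,2,0,0,0, 8.7,-0.1,0.3,4,0,0,0, 8.7,-0.1,0.3,5.5,0,0,0, 8.7,-0.1,0.3,6,0,0,0, 8.7,-0.1,0.3,6,0,0,0, 6,-0.1,0.3,6,0,0,0, 6,-0.1,0.3,6,0,0,0, 6,-0.1,0.3,6,0,0,0, 6,-0.1,0.3,6,0,0,0, 6,-0.1,0.3,6,0,0,0]' 50
python3 -m jog '[6,0,0,0,0,0,0, 6,0,0,0,0,0,0, 6,0,0,-0.5,0,0,0, 6,0,0,-2,0,0,0, 6,0,0,-5,0,0,0, 6,0,0,-8,0,0,0, 6,0,0,-10,0,0,0, 6,0,0,-11,0,0,0, 6,0,0,-11,0,0,0, 6,0,0,-11,0,0,0]' 50
python3 - <<'E'
from h import *
go(.4785,-.2215,.121,2.3)
E
```

```text
clock: 22.35
tcp_pos: [0.4762, 0.1261, 0.0113]
ee_rot: [-0.001, 0.999, 0.046, 0.001]
wrist_force: [-0.8, 2.7, 5.3]
opening: 0.0657
finger_force: 50.0
clock: 23.18
tcp_pos: [0.4745, 0.1253, 0.1192]
ee_rot: [0.0, 0.999, 0.046, -0.0]
wrist_force: [0.1, -0.1, -4.5]
opening: 0.0658
finger_force: 50.0
shift cm [-2.78 34.57 -0.18] turn z 3.0
```

```bash
python3 -m jog '[6,0,1.5,0,0,0,0, 6,-0.3,4,0,0,0,0, 6,-0.6,7,0,0,0,0.5, 6,-0.9,10.5,0,0,0,1, 6,-1.2,14,0,0,0,1.5, 6,-1.5,17.5,0,0,0,2, 6,-1.8,21,0,0,0,2.5, 6,-2.1,24.5,0,0,0,3, 6,-2.4,28,0,0,0,3, 6,-2.7,31,0,0,0,3]'
python3 -m jog '[6,0,2,0,0,0,0, 6,0,3.2,0,0,0,0, 6,0,3.6,0,0,0,0, 6,0,3.6,0,0,0,0, 6,0,3.6,0,0,0,0, 6,0,3.6,0,0,0,0]'
python3 - <<'E'
from h import *
go(.4785,-.2215,.0165,2.4)
E
```

```text
clock: 24.02
tcp_pos: [0.4746, -0.1872, 0.1173]
ee_rot: [-0.001, 1.0, 0.019, -0.002]
wrist_force: [0.6, 0.9, -4.4]
opening: 0.0657
finger_force: 50.0
clock: 24.52
tcp_pos: [0.4778, -0.2201, 0.1194]
ee_rot: [-0.001, 1.0, 0.02, -0.001]
wrist_force: [0.6, 0.3, -4.0]
opening: 0.0652
finger_force: 50.0
shift cm [ 0.07  0.15 10.29] turn z -0.1
```

```bash
python3 -m jog '[6,0.05,0.1,2,0,0,0, 6,0.05,0.1,5,0,0,0, 6,0.05,0.1,8,0,0,0, 6,0.05,0.1,9.6,0,0,0, 6,0.05,0.1,9.9,0,0,0, 6,0.05,0.1,10.1,0,0,0, 6,0.05,0.1,10.2,0,0,0, 6,0.05,0.1,10.3,0,0,0, 6,0.05,0.1,10.3,0,0,0, 6,0.05,0.1,10.3,0,0,0]'
python3 -m jog '[6,0,0,0.1,0,0,0, 6,0,0,0.1,0,0,0, 6,0,0,0.1,0,0,0]'
python3 -m jog '[6,0,0,0.1,0,0,0, 6,0,0,0.1,0,0,0, 6,0,0,0.1,0,0,0]'
```

```text
clock: 25.35
tcp_pos: [0.4795, -0.2232, 0.0183]
ee_rot: [0.001, 1.0, 0.02, 0.001]
wrist_force: [-0.6, -0.3, -5.1]
opening: 0.0657
finger_force: 50.0
clock: 25.6
tcp_pos: [0.4788, -0.2229, 0.0164]
ee_rot: [0.0, 1.0, 0.02, 0.0]
wrist_force: [-0.5, -0.7, -3.0]
opening: 0.0658
finger_force: 50.0
clock: 25.85
tcp_pos: [0.4788, -0.2229, 0.0163]
ee_rot: [-0.0, 1.0, 0.02, 0.0]
wrist_force: [-4.2, 1.2, 6.2]
opening: 0.0657
finger_force: 50.0
```

```bash
python3 -m jog '[8.7,0,0,0,0,0,0, 8.7,0,0,0,0,0,0, 8.7,0,0,0,0,0,0, 8.7,0,0,0,0,0,0, 8.7,0,0,-3,0,0,0, 8.7,0,0,-7,0,0,0, 8.7,0,0,-11,0,0,0, 8.7,0,0,-15,0,0,0, 8.7,0,0,-19,0,0,0, 8.7,-3,2,-22,0,0,0]'
python3 -m jog '[8.7,-4,4,0,0,0,0, 8.7,-5,6,0,0,0,0, 8.7,-5,6,0,0,0,0, 8.7,-5,6,0,0,0,0, 8.7,-5,6,0,0,0,0]'
python3 - <<'E'
from h import *
c=camera("wrist");cv2.imwrite("pics/w5.png",c["img"][:,:,::-1]);np.savez("w5.npz",**c);print(pose())
E
```

```text
clock: 26.68
tcp_pos: [0.4562, -0.2404, 0.2366]
ee_rot: [0.001, 1.0, 0.022, 0.003]
wrist_force: [0.6, -1.2, 0.4]
opening: 0.087
finger_force: 0.0
clock: 27.1
tcp_pos: [0.405, -0.3032, 0.2314]
ee_rot: [-0.0, 1.0, 0.019, 0.0]
wrist_force: [0.0, -0.4, 0.1]
opening: 0.087
finger_force: 0.0
(array([ 0.40533965, -0.30270417,  0.23134123]), np.float64(0.03952297474087185), np.float64(0.03952297474087186))
```

View pics/w5.png

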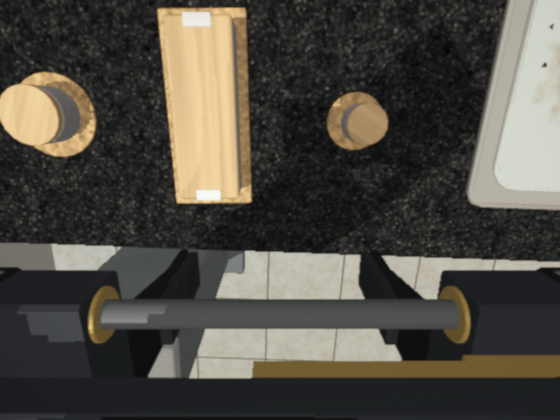

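Everything is on its cork: slim lid (367,125), wide lid (30,115), long box clasps (197,19) and (209,195). I'll check the offsets.

```bash
python3 - <<'E'
from h import *
c=np.load("w5.npz")
print("slim",w(c,367,125,.047),"coaster",w(c,357.5,121,.005))
print("wide",w(c,30,115,.047),"coaster",w(c,54,115,.005))
a,b=w(c,197,19,.042),w(c,209,195,.042);print("long",(a+b)/2,np.degrees(np.arctan2(*(a-b)[::-1])))
print("mat",np.mean([w(c,*p,.005) for p in((158,10),(246,9),(252,203),(178,203))],0))
s=camera("side");print(w(s,370,279,.05));blobs(s)
cv2.imwrite("pics/end.png",s["img"][:,:,::-1])
E
```

```text
slim [ 0.47501578 -0.39036084] coaster [ 0.47728138 -0.38999963]
wide [ 0.47184657 -0.05040128] coaster [ 0.47078977 -0.04715544]
long [ 0.47956015 -0.22378541] 2.317041164077458
mat [ 0.4780951  -0.22198354]
[ 0.64475335 -0.25540202]
px [348. 372.] ctr mm 475.9 -388.3 size 61 60 yaw deg 51.9
px [285. 327.] ctr mm 417.9 -224.3 size 92 91 yaw deg -87.7
px [340. 302.] ctr mm 562.5 -246.8 size 43 35 yaw deg 2.4
px [223. 335.] ctr mm 287.1 -136.3 size 499 27 yaw deg 89.9
px [536. 256.] ctr mm 1079.2 -442.7 size 304 89 yaw deg 5.8
px [246. 125.] ctr mm 684.0 368.9 size 75 47 yaw deg 58.5
px [245. 106.] ctr mm 726.4 445.8 size 58 54 yaw deg -33.7
px [231.  67.] ctr mm 785.9 633.2 size 93 56 yaw deg 58.5
px [432.  82.] ctr mm 1427.6 265.4 size 1297 1023 yaw deg -88.8
px [231.   9.] ctr mm 972.9 907.5 size 207 86 yaw deg 89.5
```

View pics/end.png

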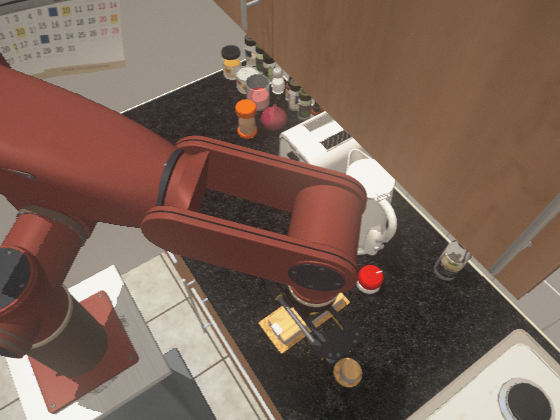

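The jar (246,118) and timer (370,279) are unmoved, all four items are within 4 mm of centre, and the gripper is clear. I'm handing it in.

```bash
python3 -c "
from bench import *
print(sign_off())"
```

```text
the job is handed in; nothing more can be done
None
```

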